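Space the tile in the jig and hold it tight

TASK

On the blue jig a white ceramic tile lies between two steel end stops, with a wide gap at one end and a narrow gap at the other. Take the brass spacer with the orange grip and slide it upright and lengthwise into the gap that is wide enough, down on the bed with its end against the aluminium back rail, and let go of it; do not force it against the thick stop of the narrow gap. Then push the tile (the black knob is its handle) along the bed until it squeezes the spacer flush and square against the thin stop, and finish while still holding it firmly pressed there, flat on the bed, without disturbing the things lying round about.

Things in the scene. Friction and masses are not known exactly. Their poses are not given: they have to be found in the camera images.
- jig: fixed jig: blue bed 100 (x) x 214 (y) x 8 mm, origin at the centre of its underside, about 5 mm above the counter (on a blue mat and feet), so the bed top is 13 mm above the counter. At its far (+x) edge an aluminium back rail stands 12 mm above the bed, front face at jig x = +38 mm. Jig x points from the open near side to the rail, y runs along the rail, z up.
- thin_stop: fixed steel end stop on the bed, 60 (x) x 10 (y) x 16 mm high, axes parallel to the jig; origin at the centre of its underside, on the bed at jig x = +8 mm, jig y = +81 or -81 mm (which end changes from run to run). The wide gap (18 to 24 mm at the start) lies between its inner face and the tile
- thick_stop: fixed steel end stop at the other end of the bed, 60 x 34 (y) x 16 mm high, same axes and origin convention. The gap between it and the tile is only 6 to 12 mm: too narrow for the spacer
- tile: loose white ceramic tile, 60 (x) x 110 (y) x 16 mm, about 0.35 kg, lying on the bed between the stops, close to the back rail; origin at the centre of its underside, z up. On its centre stands a round black knob of 20 mm diameter, from 16 to 44 mm above the tile's underside. It slides on the bed by ordinary friction (about 2 N)
- spacer: loose brass spacer standing upright on the counter, 56 (x, length) x 14 (y, thickness) x 16 mm high, about 0.12 kg, with an orange grip on top, 36 (x) x 12 (y) mm, from 16 to 46 mm above the underside; origin at the centre of the underside, z up. Fully home its underside is on the bed and its centre is at jig x = +10 mm; either end may go to the rail
- orange_tester: bystander: orange tester with a dial, 62 x 85 x 35 mm; origin at its underside
- dropper_bottle: bystander: white bottle with a thin nozzle, 39 mm across, 116 mm high; origin at its underside
- spool: bystander: dark blue and white wire spool, 52 mm across, 35 mm high; origin at its underside
- hotair_right: fixed black hot-air tool standing in its stand left of the work, rising to about 280 mm above the counter round x = 0.51, y = 0.19 in the room: the arm, which starts left of it, must pass above or in front of it
- cutters: bystander: red-handled cutters lying flat, 44 x 122 x 11 mm; origin at the underside
There are look-alikes about, which are no part of the job. Of the things like the spacer, leave any that is purple or turquoise; of the rest the larger one is meant.

How it is judged:
By the outcome, as a careful person would: the job done as asked, in the order asked, and still so for the second after the job is handed in, while the arm keeps its last pose, push and grip.
It also fails if it takes over 56 s, if anything falls off the work surface, if the arm or the gripper's body presses on something with over 40 N, if the wrist force passes 120 N, or if a joint passes its speed limit or range.

ROBOT

A 6-joint arm with a two-finger parallel gripper is mounted at the origin on a cart in front of the work surface, level with it; the furniture and walls round the work are solid. World frame = base frame: x ahead of the robot, y to its left, z up, the work surface at z = 0. Lengths are in m, angles in rad, forces in N, time in s.
With the tool pointing down it reaches from about 0.225 to 0.875 m from the base axis. Payload 3.4 kg.
Tool frame: the origin (TCP) lies at the very end of the fingers, on their centre line; the grasp point (between the pads) lies 19 mm behind it; z points along the fingers, y is the line along which they close (so a half turn about z gives the same grasp; the last joint's range is limited). The gripper opens to 85 mm and grips with 20 to 120 N. Pads are 22 mm wide; open, the fingers measure 114 mm over their backs; the gripper's body (76 mm by 85 mm) begins 54 mm behind the grasp point. The pads swing forward as they close: fully open they stand 13 mm farther back than shut.
Start: joints at [-1.362, 0.276, 1.505, -0, 1.361, -0.121], TCP at [0.186, -0.544, 0.231] pointing down, gripper open.
Joint ranges: [-2.89, 2.89], [-0.75, 2.08], [0.22, 2.7], [-1.18, 4.32], [0.11, 2.71], [-2.7, 2.7]. Speed limits (rad/s): [2.57, 2.57, 3.14, 3.14, 3.14, 3.14].

INTERFACE

Orientations are given as a unit quaternion [w, x, y, z].
In Python, from rig import manip, get_image, camera_info gives the robot as it stands. The module is installed in compiled form; this text tells all that it offers.
- The arm moves only by the shell command python3 -m crank 'ROWS' [FORCE]. ROWS is a JSON object of lists of equal length, an entry for each row: "translation": the shift along the tool's x, y, z in mm, a list of three; "roll": the turn about the tool's z in rad; "fingers": the opening, from 0 (shut) to 1 (fully open). A call has 1 to 8 rows; each row shifts and turns the commanded pose from where the row before left it, along the tool's axes as they then stand; what a row does not reach is not made up. A row lasts 1/10 s, in which the tool goes at most 50 mm and 8.59 degrees, less where a joint would pass 70% of its speed; a pose out of reach is approached as far as the arm can. A call is refused whole if a number of a shift passes 50 or a number of a turn 0.15, either way. A call with a gripper value outside its range is refused whole. The fingers move at their own pace and stop on an object; FORCE is the grip in N (left out, the last holds). Time passes only in rows, so rows that do not move let the fingers close. It gives the time, the measured TCP pose, the force, the opening and the grip force at its end, in the units of the state.
- manip.get_state(): the state, without advancing time (a new reading comes with each control period).
- get_image(name): name is "scene" or "top" or "wrist"; returns the picture (480x640x3 uint8, blue, green, red); there is no depth.
- camera_info(name): a dict with "mtx" (3x3 intrinsics, pixels), "rvec" (rotation vector, rad) and "tvec" (3), from world to camera coordinates, as OpenCV has them. Camera axes: x right, y down, z forward; pixel columns grow to the right and rows downward; lengths in m; the calibration is good to about 2 mm. A picture is of the moment at which its call begins: read the wrist's pose just before it. camera_info takes no time and is no camera call; for the wrist camera it gives the pose at the moment of the call.
- manip.sign_off(): hands the job in; it is judged then, once.
The state is a dict: "clock": time; "qpos": joint angles; "qd": joint speeds; "effort": joint torques, N m; "position": TCP position; "ee_rot": TCP orientation; "contact_force": force on the tool from outside, world axes, zero at the start; "moment": the same for the moment, N m; "width": finger opening in m; "gripper_force": force on a finger pad.
Only numpy, scipy, OpenCV 4.12 (cv2) and the standard library are available. Lean on these libraries where they do the work, as an engineer would, in place of code of your own. Each camera call takes 0.05 s, during which the arm holds its last target. There are 200 camera calls.

## Working session

There is one attempt and no reset: what is moved stays moved. The work goes in short steps, Python scripts to look and compute and a shell command to move; the robot and the scene stay as the last step left them, time stands still between calls to the robot, and variables do not carry over. Pictures are saved under pics/ and viewed, at most 10 in all, crops included, and the job is handed in when it is done.

```bash
mkdir -p pics; python3 - <<'E'
from rig import manip,get_image,camera_info
import cv2
s=manip.get_state();print(s)
for n in("scene","top"):
    im=get_image(n);cv2.imwrite(f"pics/{n}0.png",im);print(n,camera_info(n))
E
```

```text
{'clock': 0.0, 'qpos': array([-1.36199167e+00,  2.76593531e-01,  1.50612005e+00, -2.33236732e-05,
        1.36068613e+00, -1.20976672e-01]), 'qd': array([ 1.68471620e-03,  1.35993088e-04, -2.06659051e-05,  2.14810875e-04,
        9.76537570e-04,  5.83081500e-04]), 'effort': array([ 6.28099006e-04, -4.16769826e+01, -2.45808417e+01, -5.47545151e-04,
        1.08598653e-02, -8.42051634e-06]), 'position': array([ 0.18609725, -0.54350453,  0.23044575]), 'ee_rot': array([-9.02156018e-04,  9.86435504e-01,  1.64146822e-01, -5.10569292e-05]), 'contact_force': array([-0.10280704,  0.50004391,  0.17275129]), 'moment': array([-0.02372684,  0.00940618,  0.02234627]), 'gripper_force': 0.0, 'width': 0.08517888272924849}
scene {'mtx': array([[498.41905387,   0.        , 328.17567361],
       [  0.        , 498.41905387, 239.39761956],
       [  0.        ,   0.        ,   1.        ]]), 'rvec': array([ 0.98464698, -2.145286  ,  1.32732669]), 'tvec': array([0.22072987, 0.28853635, 0.5478566 ])}
top {'mtx': array([[559.94264414,   0.        , 323.47847662],
       [  0.        , 559.94264414, 242.33141233],
       [  0.        ,   0.        ,   1.        ]]), 'rvec': array([ 2.14872884, -2.19999807,  0.09204476]), 'tvec': array([-0.19497606,  0.60058046,  1.27217187])}
```

View pics/top0.png

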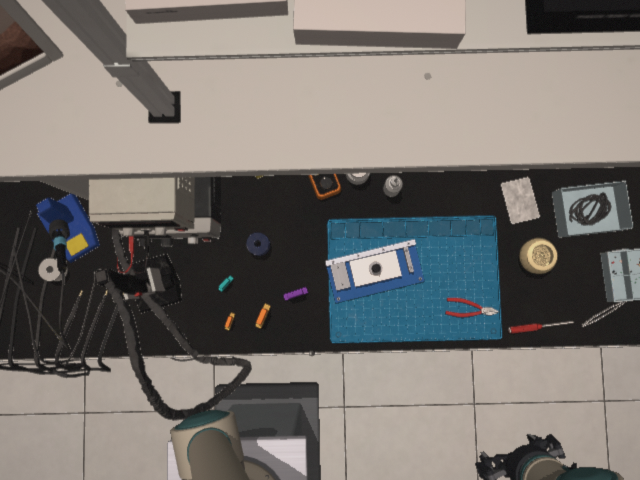

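View pics/scene0.png

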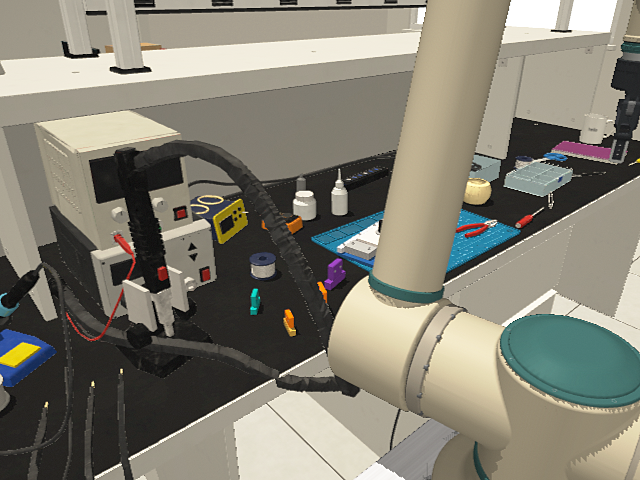

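The top view shows the larger orange spacer near (262,316) and a small orange decoy at (229,321). Purple is at (295,294) and turquoise at (226,283). The jig is round (376,270), with the thick stop at its left end (341,275) and the thin stop at its right, near (412,265).

```bash
cat > h.py <<'E'
import numpy as np,cv2
from rig import manip,get_image,camera_info
def ray(ci,px,z):
    R=cv2.Rodrigues(ci["rvec"])[0];t=ci["tvec"]
    p=cv2.undistortPoints(np.float64(px).reshape(-1,1,2),ci["mtx"],None).reshape(-1,2)
    d=np.c_[p,np.ones(len(p))]@R; c=-R.T@t
    return (c+d*((z-c[2])/d[:,2])[:,None])[:,:2]
def blobs(im,lo,hi,amin=15):
    m=cv2.inRange(cv2.cvtColor(im,cv2.COLOR_BGR2HSV),lo,hi)
    cs,_=cv2.findContours(m,cv2.RETR_EXTERNAL,cv2.CHAIN_APPROX_NONE)
    return sorted([c for c in cs if cv2.contourArea(c)>amin],key=cv2.contourArea,reverse=True)
def shoot(n,f):
    ci=camera_info(n);im=get_image(n);cv2.imwrite("pics/"+f,im);return im,ci
def rect(c,ci,z):
    """min-area rect of a contour cast on plane z: centre, sides (m), direction of long side (deg, world)"""
    r=cv2.minAreaRect((ray(ci,c.reshape(-1,2),z)*1000).astype(np.float32))
    (x,y),(w,h),a=r
    if w<h:w,h,a=h,w,a+90
    return np.round([x,y,w,h,(a+90)%180-90],1)
E
python3 - <<'E'
from h import *
im=cv2.imread("pics/top0.png");ci=camera_info("top")
for c in blobs(im,(5,120,100),(22,255,255)):print(c.mean(0),rect(c,ci,.046))
print("tile etc, centre",ray(ci,[(376,268)],.057), "jig corners",ray(ci,[(337,300),(422,280),(414,242),(327,262)],.013))
print("purple",ray(ci,[(295,294)],.046))
print(camera_info("wrist")); R=cv2.Rodrigues(camera_info("wrist")["rvec"])[0];print(-R.T@camera_info("wrist")["tvec"],R)
cv2.imwrite("pics/c0.png",cv2.resize(im[225:345,200:360],None,fx=5,fy=5,interpolation=cv2.INTER_CUBIC)[:600])
cv2.imwrite("pics/c0.png",np.hstack([cv2.resize(im[230:310,315:435],None,fx=6,fy=6,interpolation=cv2.INTER_CUBIC)]))
E
```

```text
[[262.01851852 315.16666667]] [432.4 -66.2  55.2  15.6 -26.1]
[[325.21818182 186.43636364]] [ 732.7 -216.2   58.3   57.8   19.1]
[[228.89473684 320.65789474]] [421.6   8.5  38.9  12.5 -21.8]
tile etc, centre [[ 0.53222479 -0.3260973 ]] jig corners [[ 0.46192122 -0.23727526]
 [ 0.50358198 -0.43610108]
 [ 0.59271199 -0.42084774]
 [ 0.55069231 -0.21618847]]
purple [[ 0.47814207 -0.14190829]]
{'mtx': array([[357.1971569 ,   0.        , 317.99874792],
       [  0.        , 357.1971569 , 237.71606348],
       [  0.        ,   0.        ,   1.        ]]), 'rvec': array([-2.36472369,  1.68770356,  0.23909502]), 'tvec': array([-0.57579937, -0.03561131,  0.37768662])}
[ 0.25343547 -0.52228758  0.37208388] [[ 0.32488156 -0.94575378 -0.00132387]
 [-0.90890575 -0.31261     0.27598066]
 [-0.2614236  -0.08845775 -0.96116228]]
```

View pics/c0.png

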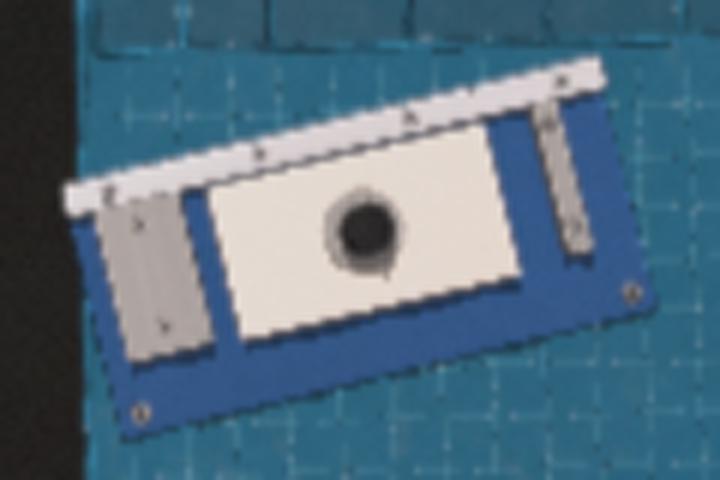

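The crop shows the wide gap at the right (jig −y), with the thin stop there, and the narrow gap and thick stop at the left. The jig yaw is about +12°. I'll move above the spacer and look with the wrist camera.

```bash
python3 -m crank '{"translation":[[32,-31,0],[32,-31,0],[32,-31,0],[32,-31,0],[32,-31,0],[32,-31,0],[32,-31,0],[32,-31,0]],"roll":[0,0,0,0,0,0,0,0],"fingers":[0.6,0.6,0.6,0.6,0.6,0.6,0.6,0.6]}' 30; python3 -m crank '{"translation":[[32,-31,0],[32,-31,0],[32,-31,0],[20,-31,0],[0,0,10],[0,0,10],[0,0,10],[0,0,10]],"roll":[0,0,0,0,0.13,0.13,0.13,0.13],"fingers":[0.6,0.6,0.6,0.6,0.6,0.6,0.6,0.6]}'; python3 -m crank '{"translation":[[0,0,10],[0,0,10],[0,0,0]],"roll":[0.13,0.13,0],"fingers":[0.6,0.6,0.6]}'
python3 - <<'E'
from h import *
im,ci=shoot("wrist","w1.png")
for c in blobs(im,(5,120,100),(22,255,255),60):print(c.mean(0),cv2.contourArea(c),rect(c,ci,.046),rect(c,ci,.016))
E
```

```text
clock: 0.9
position: [0.3484, -0.2247, 0.2311]
ee_rot: [-0.0, 0.986, 0.164, 0.0]
contact_force: [1.0, -0.7, -0.0]
width: 0.0515
gripper_force: 0.0
clock: 1.7
position: [0.4174, -0.0712, 0.1906]
ee_rot: [-0.0, 0.995, -0.097, -0.0]
contact_force: [0.5, 0.1, 0.2]
width: 0.0516
gripper_force: 0.0
clock: 2.0
position: [0.4164, -0.0712, 0.1699]
ee_rot: [-0.0, 0.975, -0.223, -0.002]
contact_force: [0.3, -0.1, 0.5]
width: 0.0509
gripper_force: 0.0
[[303.84662577 204.73619632]] 1208.5 [438.5 -70.8  52.1  14.8 -24.9] [433.7 -67.1  58.   16.5 -24.9]
[[230.79310345 253.20689655]] 779.0 [430.2  -1.9  38.3  16.1 -20.7] [424.4   9.5  42.7  18.  -20.7]
```

View pics/w1.png

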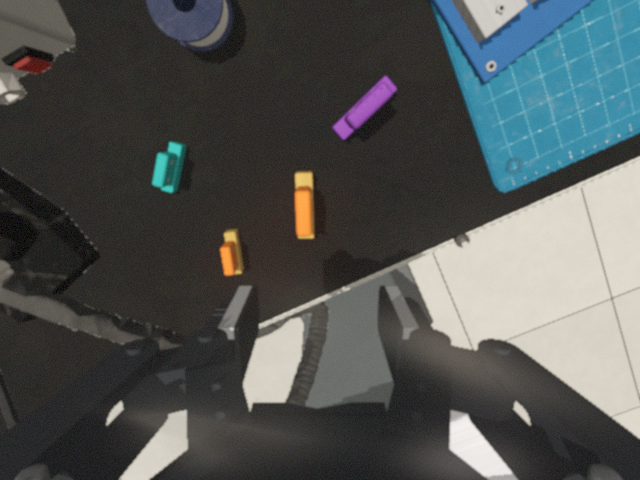

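The wrist view shows the large spacer at (304,205), with its orange top spanning rows ~188–238 and its brass end at rows ~172–188. The decoy is at (231,253). I'll measure the grip's top face precisely.

```bash
python3 - <<'E'
from h import *
im=cv2.imread("pics/w1.png");ci=camera_info("wrist")
hsv=cv2.cvtColor(im,cv2.COLOR_BGR2HSV)
for v in range(168,244,3):print(v,hsv[v,304],end=' ')
print()
for c in blobs(im,(5,200,215),(17,255,255),60)[:3]:print(c[:,0].min(0),c[:,0].max(0),rect(c,ci,.046))
s=manip.get_state();print(s["position"],s["ee_rot"])
E
```

```text
168 [17 39 46] 171 [ 18 142 117] 174 [ 21 132 224] 177 [ 21 129 229] 180 [ 21 133 229] 183 [ 21 131 230] 186 [ 17 164 191] 189 [ 12 195 175] 192 [ 15 186 244] 195 [ 16 179 255] 198 [ 16 176 255] 201 [ 15 178 255] 204 [ 15 179 254] 207 [ 15 183 254] 210 [ 16 181 254] 213 [ 15 181 254] 216 [ 15 181 254] 219 [ 15 182 254] 222 [ 15 180 254] 225 [ 15 181 253] 228 [ 15 182 253] 231 [ 15 183 252] 234 [ 15 188 241] 237 [ 20 141 202] 240 [13 89 60] 243 [10 77 50] 
[ 0.41699854 -0.07137467  0.17066551] [-6.89998406e-05  9.75061980e-01 -2.21930349e-01 -1.02476354e-03]
```

```bash
cat >> h.py <<'E'
def grip(im,ci,z):
    """rect of the lit top of the large orange grip"""
    return [rect(c,ci,z) for c in blobs(im,(9,155,225),(19,255,255),60)[:2]]
def to_tool(p):
    """world mm target (x,y) -> tool x,y mm, and yaw deg"""
    s=manip.get_state();w,x,y,z=s["ee_rot"];a=2*np.arctan2(y,x)
    d=np.array(p)-s["position"][:2]*1000;c,n=np.cos(a),np.sin(a)
    return np.round([c*d[0]+n*d[1],n*d[0]-c*d[1],np.degrees(a)],2),s["position"]*1000
E
python3 - <<'E'
from h import *
im=cv2.imread("pics/w1.png");ci=camera_info("wrist")
g=grip(im,ci,.046);print(g)
print(to_tool(g[0][:2]))
E
```

```text
[array([434.4, -67.6,  34.2,   9.9, -26. ]), array([426.1,   3.4,  22.6,   6.3, -20.8])]
(array([ 14.05, -10.93, -25.64]), array([416.99853733, -71.37466502, 170.66551031]))
```

```bash
python3 -m crank '{"translation":[[14,-11,0],[0,0,40],[0,0,40],[0,0,40],[0,0,20],[0,0,10],[0,0,0]],"roll":[0,0,0,0,0,0,0],"fingers":[0.45,0.45,0.45,0.45,0.45,0.45,0.45]}' 40; python3 -m crank '{"translation":[[0,0,0],[0,0,0],[0,0,0],[0,0,0],[0,0,0],[0,0,0]],"roll":[0,0,0,0,0,0],"fingers":[0,0,0,0,0,0]}' 40
```

```text
clock: 2.75
position: [0.4358, -0.0677, 0.0206]
ee_rot: [-0.0, 0.975, -0.223, -0.001]
contact_force: [0.1, 0.0, 1.3]
width: 0.0385
gripper_force: 0.0
clock: 3.35
position: [0.4367, -0.0683, 0.0226]
ee_rot: [0.0, 0.975, -0.223, 0.002]
contact_force: [0.9, -0.3, 7.0]
width: 0.0108
gripper_force: 41.9
```

```bash
python3 -m crank '{"translation":[[0,0,-20],[0,0,-35],[0,0,-35],[0,0,-30],[0,0,-30],[5,25,0],[5,39,0],[5,39,0]],"roll":[0,-0.13,-0.14,-0.14,-0.14,-0.11,0,0],"fingers":[0,0,0,0,0,0,0,0]}'; python3 -m crank '{"translation":[[5,39,0],[5,39,0],[5,39,0],[5,39,0],[0,10,0],[0,0,0],[0,0,0]],"roll":[0,0,0,0,0,0,0],"fingers":[0,0,0,0,0,0,0]}'
python3 - <<'E'
from h import *
im,ci=shoot("wrist","w2.png")
print(to_tool((0,0)))
E
```

```text
clock: 4.15
position: [0.4684, -0.1669, 0.172]
ee_rot: [0.0, 0.994, 0.105, 0.0]
contact_force: [1.0, 0.1, -1.9]
width: 0.0111
gripper_force: 40.9
clock: 4.85
position: [0.5217, -0.3232, 0.1709]
ee_rot: [-0.001, 0.995, 0.105, -0.001]
contact_force: [1.0, 0.7, -0.8]
width: 0.0108
gripper_force: 40.9
(array([-442.92, -424.67,   12.05]), array([ 521.83706194, -322.80773791,  171.12434841]))
```

View pics/w2.png

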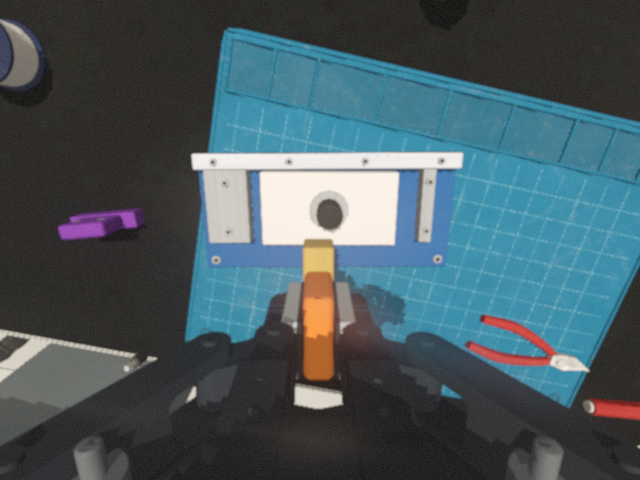

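The view shows the jig square to the tool: tile at cols 260–398, thin stop at cols ~418–435, and rail front at about row 170. The held spacer's brass runs along cols 303–333, with its far end at row ~240. I'll scan those edges.

```bash
python3 - <<'E'
from h import *
im=cv2.imread("pics/w2.png");ci=camera_info("wrist")
g=cv2.cvtColor(im,cv2.COLOR_BGR2HSV)
for v in (185,205,230):print(v,[tuple(map(int,g[v,u]))[1:] for u in range(392,444,2)])
for u in (300,380,410):print(u,[(v,)+tuple(map(int,g[v,u]))[1:] for v in range(148,182,2)])
for v in (244,260):print(v,[(u,)+tuple(map(int,g[v,u])) for u in range(294,342,3)])
print(318,[(v,)+tuple(map(int,g[v,318])) for v in range(232,284,3)])
E
```

```text
185 [(19, 252), (19, 251), (21, 247), (17, 195), (130, 180), (136, 180), (134, 181), (135, 183), (137, 182), (135, 183), (138, 183), (140, 179), (134, 175), (60, 123), (15, 100), (16, 147), (13, 199), (14, 199), (14, 194), (13, 197), (11, 200), (3, 184), (113, 179), (150, 179), (147, 180), (139, 183)]
205 [(19, 252), (21, 250), (12, 216), (105, 182), (128, 183), (127, 181), (127, 183), (133, 182), (132, 180), (131, 181), (130, 181), (130, 180), (94, 149), (12, 105), (20, 127), (14, 199), (14, 205), (14, 204), (13, 208), (13, 208), (7, 196), (82, 180), (145, 179), (146, 177), (148, 178), (151, 176)]
230 [(20, 251), (15, 233), (68, 185), (127, 181), (123, 181), (129, 180), (129, 182), (128, 179), (132, 179), (128, 181), (132, 180), (95, 156), (3, 99), (16, 125), (15, 192), (15, 188), (13, 180), (16, 130), (16, 179), (3, 182), (98, 182), (139, 181), (142, 178), (145, 179), (140, 182), (147, 179)]
300 [(148, 156, 175), (150, 153, 172), (152, 56, 170), (154, 6, 230), (156, 6, 244), (158, 6, 241), (160, 6, 242), (162, 6, 240), (164, 6, 239), (166, 6, 238), (168, 6, 205), (170, 5, 140), (17
[... 981 characters left out ...]
5), (297, 108, 114, 177), (300, 106, 119, 176), (303, 18, 93, 190), (306, 21, 122, 228), (309, 21, 123, 230), (312, 21, 121, 232), (315, 21, 122, 230), (318, 21, 122, 228), (321, 21, 122, 227), (324, 21, 121, 226), (327, 21, 123, 226), (330, 21, 125, 227), (333, 19, 109, 178), (336, 111, 86, 127), (339, 107, 116, 176)]
318 [(232, 17, 21, 250), (235, 15, 20, 251), (238, 18, 34, 223), (241, 19, 117, 161), (244, 19, 117, 165), (247, 20, 124, 193), (250, 21, 121, 226), (253, 21, 122, 228), (256, 21, 123, 228), (259, 20, 121, 228), (262, 21, 123, 228), (265, 21, 124, 226), (268, 21, 122, 226), (271, 18, 138, 205), (274, 12, 163, 180), (277, 12, 161, 181), (280, 12, 157, 182), (283, 11, 160, 183)]
```

```bash
python3 - <<'E'
from h import *
ci=camera_info("wrist")
(t,p)=to_tool((0,0));a=np.radians(t[2]);c,n=np.cos(a),np.sin(a)
def T(px,z):  # tool-frame offsets from TCP, mm
    d=ray(ci,px,z)*1000-p[:2];return np.round(np.c_[c*d[:,0]+n*d[:,1],n*d[:,0]-c*d[:,1]],1)
print("tile edge",T([(399,185),(397.7,205),(396,230)],.029))
print("stop in top",T([(422,185),(420.7,205),(419,230)],.029))
print("stop in bot",T([(417,185),(416,205),(414.6,230)],.013))
print("stop out",T([(435.5,185),(434,205),(431.5,230)],.029))
print("rail top/bot",T([(300,168),(380,168),(410,168)],.025),T([(410,171)],.013))
print("tile far",T([(300,171.5),(380,171.5)],.029))
for z in(.165,.167):print("brass top",T([(303,250),(333,250),(303,262),(333,262),(318,247.3)],z),T([(318,239.3)],z-.016),T([(304,241),(333,241)],z-.016))
E
```

```text
tile edge [[32.7 65.4]
 [16.6 65.4]
 [-4.2 65.3]]
stop in top [[32.7 83.6]
 [16.7 83.9]
 [-4.1 84.2]]
stop in bot [[30.6 84.1]
 [13.6 84.5]
 [-8.4 85. ]]
stop out [[32.7 94.3]
 [16.7 94.6]
 [-4.1 94.4]]
rail top/bot [[ 45.5 -13.1]
 [ 45.6  50.4]
 [ 45.6  74.2]] [[42.1 77.4]]
tile far [[ 43.2 -12.9]
 [ 43.2  49.8]]
brass top [[22.8 -5. ]
 [22.8  8. ]
 [17.3 -5.1]
 [17.3  8.1]
 [24.   1.5]] [[22.9  1.5]] [[22.1 -5.2]
 [22.1  8.6]]
brass top [[23.4 -4.9]
 [23.5  7.9]
 [18.  -5. ]
 [18.   8. ]
 [24.7  1.5]] [[23.5  1.5]] [[22.7 -5.1]
 [22.7  8.5]]
```

```bash
python3 -m crank '{"translation":[[0,37,0],[0,36,0],[0,0,35],[0,0,35],[0,0,30],[0,0,11],[0,0,0],[0,0,0]],"roll":[0,0,0,0,0,0,0,0],"fingers":[0,0,0,0,0,0,0,0]}'
python3 - <<'E'
from h import *
im,ci=shoot("wrist","w3.png")
print(to_tool((0,0)))
cv2.imwrite("pics/w3c.png",cv2.resize(im[130:330,200:440],None,fx=3,fy=3,interpolation=cv2.INTER_CUBIC))
E
```

```text
clock: 5.7
position: [0.5388, -0.396, 0.0619]
ee_rot: [0.001, 0.994, 0.105, 0.001]
contact_force: [-0.2, 0.2, -1.4]
width: 0.0114
gripper_force: 40.8
(array([-444.39, -500.31,   12.06]), array([ 539.09564831, -396.44736809,   62.47572369]))
```

View pics/w3c.png

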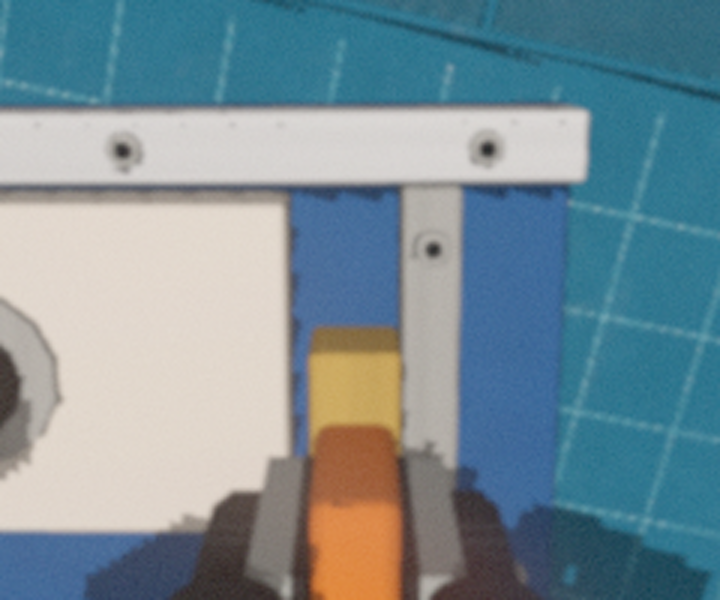

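The crop shows the brass end at crop x 310–399, the tile edge at x≈291 and the thin stop's inner edge at x≈402. The rail front is at y≈184, so the spacer needs a small shift left.

```bash
python3 - <<'E'
from h import *
ci=camera_info("wrist");im=cv2.imread("pics/w3.png");g=cv2.cvtColor(im,cv2.COLOR_BGR2HSV)
for v in(205,225,243,248,255):print(v,[(u,)+tuple(map(int,g[v,u]))[1:] for u in list(range(294,308))+list(range(328,340))])
(t,p)=to_tool((0,0));a=np.radians(t[2]);c,n=np.cos(a),np.sin(a)
def T(px,z):
    d=ray(ci,[(200+x/3,130+y/3) for x,y in px],z)*1000-p[:2];return np.round(np.c_[c*d[:,0]+n*d[:,1],n*d[:,0]-c*d[:,1]],1)
print("tile",T([(290,215),(291,330),(292,430)],.029))
print("stop",T([(401,215),(401,330),(401,430)],.029))
print("rail",T([(200,184),(340,184)],.025))
for b in(.039,.041):print("sp bot",T([(311,329),(397,329)],b),"top",T([(309,353),(401,353),(309,420),(401,420)],b+.016))
E
```

```text
205 [(294, 25, 191), (295, 29, 157), (296, 11, 115), (297, 79, 122), (298, 117, 137), (299, 129, 150), (300, 139, 154), (301, 134, 158), (302, 134, 156), (303, 136, 157), (304, 135, 157), (305, 141, 156), (306, 136, 156), (307, 135, 155), (328, 140, 155), (329, 139, 154), (330, 145, 153), (331, 143, 150), (332, 118, 132), (333, 38, 120), (334, 9, 147), (335, 17, 169), (336, 14, 177), (337, 13, 180), (338, 10, 180), (339, 16, 179)]
225 [(294, 27, 199), (295, 29, 170), (296, 24, 126), (297, 29, 98), (298, 84, 112), (299, 111, 135), (300, 127, 149), (301, 130, 153), (302, 130, 153), (303, 127, 157), (304, 129, 154), (305, 128, 153), (306, 127, 153), (307, 130, 155), (328, 136, 154), (329, 141, 154), (330, 132, 157), (331, 130, 147), (332, 100, 132), (333, 24, 117), (334, 14, 145), (335, 18, 170), (336, 14, 180), (337, 15, 181), (338, 14, 180), (339, 16, 179)]
243 [(294, 26, 207), (295, 31, 180), (296, 32, 136), (297, 12, 104), (298, 91, 118), (299, 119, 137), (300, 122, 151), (301, 123, 156), (302, 101, 147), (303, 35, 123), (304, 73, 126), (305, 129, 134), (306, 129, 136), (307, 129, 1
[... 674 characters left out ...]
96, 32, 143), (297, 12, 104), (298, 64, 107), (299, 99, 119), (300, 108, 139), (301, 93, 148), (302, 18, 131), (303, 97, 165), (304, 132, 191), (305, 137, 199), (306, 130, 204), (307, 131, 203), (328, 129, 201), (329, 137, 198), (330, 133, 199), (331, 133, 196), (332, 137, 182), (333, 120, 155), (334, 51, 140), (335, 18, 157), (336, 15, 174), (337, 16, 178), (338, 17, 179), (339, 16, 175)]
tile [[39.2 -9. ]
 [19.4 -9.1]
 [ 1.2 -9.2]]
stop [[39.2  9.4]
 [19.4  9.6]
 [ 1.1  9.9]]
rail [[ 43.7 -24.2]
 [ 43.7  -0.8]]
sp bot [[22.5 -5.3]
 [22.5  8.5]] top [[23.5 -5. ]
 [23.5  8.4]
 [13.  -5.2]
 [13.   8.5]]
sp bot [[23.  -5.3]
 [23.   8.4]] top [[24.1 -5. ]
 [24.1  8.3]
 [13.8 -5.1]
 [13.8  8.4]]
```

```bash
python3 -m crank '{"translation":[[17,-1.4,0],[0,0,0],[0,0,8],[0,0,6],[0,0,4],[0,0,0]],"roll":[0,0,0,0,0,0],"fingers":[0,0,0,0,0,0]}'
python3 - <<'E'
from h import *
print(to_tool((0,0)),manip.get_state()["contact_force"])
E
```

```text
clock: 6.35
position: [0.5533, -0.3906, 0.041]
ee_rot: [-0.001, 0.995, 0.105, -0.001]
contact_force: [-0.1, -0.6, -1.2]
width: 0.0109
gripper_force: 40.9
(array([-459.98, -497.16,   12.  ]), array([ 553.32380776, -390.62760227,   40.95195938])) [-0.08073512 -0.64597897 -1.20589616]
```

```bash
python3 - <<'E'
from h import *
im,ci=shoot("wrist","w4.png")
print(to_tool((0,0)))
cv2.imwrite("pics/w4c.png",cv2.resize(im[130:330,200:440],None,fx=3,fy=3,interpolation=cv2.INTER_CUBIC))
E
```

```text
(array([-460.23, -497.49,   12.  ]), array([ 553.63885002, -390.89281306,   41.48719399]))
```

View pics/w4c.png

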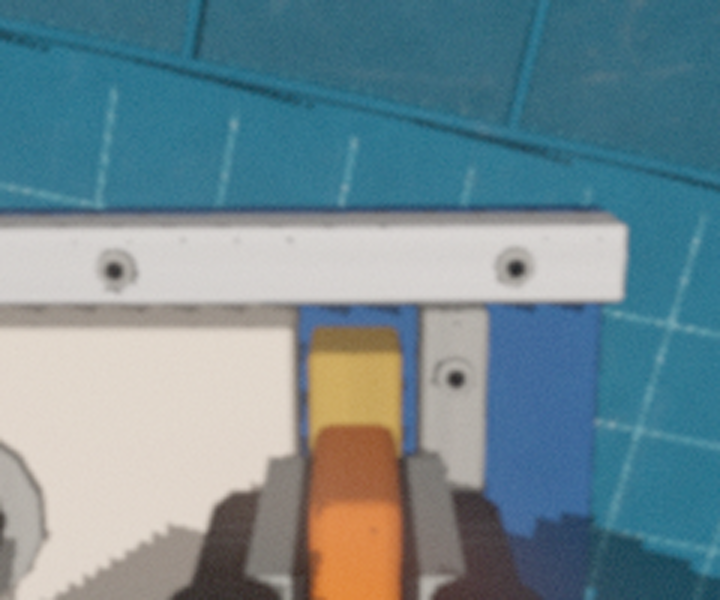

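The spacer (crop x 310–400) sits centred in the gap between the tile edge (297) and the stop (419), just short of the rail. I'll lower it to the bed and then slide it to the rail.

```bash
python3 -m crank '{"translation":[[0,0,3],[0,0,2],[0,0,1],[0,0,0]],"roll":[0,0,0,0],"fingers":[0,0,0,0]}';python3 -m crank '{"translation":[[0,0,1],[0,0,0.5],[0,0,0]],"roll":[0,0,0],"fingers":[0,0,0]}'
python3 - <<'E'
from h import *
print(to_tool((0,0)))
E
```

```text
clock: 6.8
position: [0.5542, -0.3911, 0.0362]
ee_rot: [-0.0, 0.995, 0.105, -0.0]
contact_force: [-0.2, -1.2, -1.7]
width: 0.0113
gripper_force: 40.9
clock: 7.1
position: [0.5543, -0.3912, 0.0359]
ee_rot: [0.0, 0.994, 0.105, 0.0]
contact_force: [-2.7, 0.5, 6.0]
width: 0.0112
gripper_force: 41.7
(array([-460.64, -498.12,   12.02]), array([ 554.30634987, -391.22442792,   35.8908233 ]))
```

```bash
python3 -m crank '{"translation":[[1,0,-0.5],[1,0,0],[1,0,0],[0,0,0]],"roll":[0,0,0,0],"fingers":[0,0,0,0]}';python3 -m crank '{"translation":[[1,0,0],[0.5,0,0],[0,0,0]],"roll":[0,0,0],"fingers":[0,0,0]}'
python3 - <<'E'
from h import *
print(to_tool((0,0)))
E
```

```text
clock: 7.5
position: [0.5567, -0.3911, 0.0359]
ee_rot: [0.001, 0.994, 0.105, -0.0]
contact_force: [-4.0, -0.7, 6.0]
width: 0.0112
gripper_force: 41.8
clock: 7.8
position: [0.5582, -0.3908, 0.0359]
ee_rot: [0.001, 0.994, 0.105, -0.0]
contact_force: [-3.5, 0.6, 5.9]
width: 0.0116
gripper_force: 41.9
(array([-464.35, -498.68,   12.04]), array([ 558.17185296, -390.82576882,   35.93335024]))
```

```bash
python3 -m crank '{"translation":[[0.7,0,0],[0.5,0,0],[0,0,0]],"roll":[0,0,0],"fingers":[0,0,0]}';python3 -m crank '{"translation":[[0.5,0,0],[0.5,0,0],[0,0,0]],"roll":[0,0,0],"fingers":[0,0,0]}'
python3 - <<'E'
from h import *
im,ci=shoot("wrist","w5.png")
print(to_tool((0,0)))
cv2.imwrite("pics/w5c.png",cv2.resize(im[130:330,200:440],None,fx=3,fy=3,interpolation=cv2.INTER_CUBIC))
E
```

```text
clock: 8.1
position: [0.5587, -0.3907, 0.0359]
ee_rot: [0.001, 0.994, 0.105, -0.001]
contact_force: [-5.1, -1.7, 6.2]
width: 0.0109
gripper_force: 42.0
clock: 8.4
position: [0.5587, -0.3908, 0.036]
ee_rot: [0.001, 0.994, 0.105, -0.002]
contact_force: [-6.5, -2.5, 7.6]
width: 0.0114
gripper_force: 42.1
(array([-464.66, -498.93,   12.07]), array([ 558.70913732, -390.74881722,   36.00351135]))
```

Contact with the rail is made: motion stopped at x=0.5587 with the force rising. I'll release, retreat straight up and check.

```bash
python3 -m crank '{"translation":[[0,0,0],[0,0,0],[0,0,0],[0,0,-15],[0,0,-35],[0,0,-40],[0,0,0],[0,0,0]],"roll":[0,0,0,0,0,0,0,0],"fingers":[0.4,0.4,0.4,0.4,0.4,0.4,0.4,0.4]}'
python3 - <<'E'
from h import *
im,ci=shoot("wrist","w6.png")
print(to_tool((0,0)))
cv2.imwrite("pics/w6c.png",cv2.resize(im[130:380,120:420],None,fx=2.4,fy=2.4,interpolation=cv2.INTER_CUBIC))
E
```

```text
clock: 9.25
position: [0.5618, -0.3902, 0.1278]
ee_rot: [0.002, 0.994, 0.105, 0.002]
contact_force: [-0.4, -0.0, 0.3]
width: 0.0342
gripper_force: 0.0
(array([-467.37, -497.85,   12.03]), array([ 560.87843862, -389.49706415,  125.99306277]))
```

View pics/w6c.png

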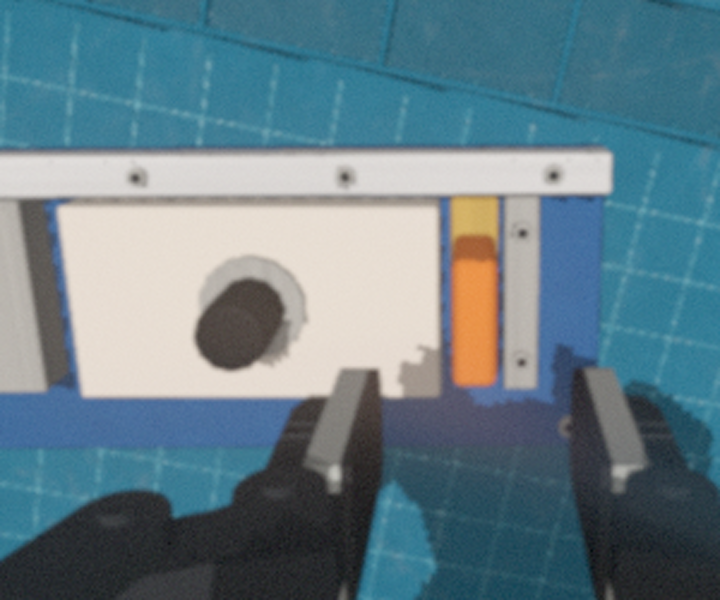

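The spacer stands free, upright and square against the rail (crop x 452–498, y 197–385). The knob's top is at crop (230,335).

```bash
python3 - <<'E'
from h import *
ci=camera_info("wrist")
w=ray(ci,[(120+230/2.4,130+335/2.4),],.057)[0]*1000;print("knob top",to_tool(w))
w=ray(ci,[(120+62/2.4,130+205/2.4),(120+440/2.4,130+205/2.4),(120+440/2.4,130+397/2.4),(120+82/2.4,130+397/2.4)],.029).mean(0)*1000;print("tile c",to_tool(w))
E
```

```text
knob top (array([-10.58, -62.7 ,  12.03]), array([ 560.87843862, -389.49706415,  125.99306277]))
tile c (array([-11.69, -62.76,  12.03]), array([ 560.87843862, -389.49706415,  125.99306277]))
```

```bash
python3 -m crank '{"translation":[[-5,-32,0],[-5,-32,0],[0,0,30],[0,0,30],[0,0,20],[0,0,10],[0,0,0]],"roll":[0,0,0,0,0,0,0],"fingers":[0.5,0.5,0.5,0.5,0.5,0.5,0.5]}';python3 -m crank '{"translation":[[0,0,0],[0,0,0],[0,0,0],[0,0,0],[0,0,0]],"roll":[0,0,0,0,0],"fingers":[0,0,0,0,0]}' 40
```

```text
clock: 10.0
position: [0.5363, -0.3281, 0.0329]
ee_rot: [-0.002, 0.995, 0.105, -0.002]
contact_force: [0.9, -0.2, 0.6]
width: 0.0427
gripper_force: 0.0
clock: 10.5
position: [0.5383, -0.3296, 0.0363]
ee_rot: [0.001, 0.995, 0.105, 0.001]
contact_force: [0.4, -0.1, 2.0]
width: 0.0183
gripper_force: 39.7
```

```bash
python3 -m crank '{"translation":[[0,1,0],[0,1,0],[0,1,0],[0,0,0]],"roll":[0,0,0,0],"fingers":[0,0,0,0]}';python3 -m crank '{"translation":[[0,0.7,0],[0,0.7,0],[0,0.6,0],[0,0,0]],"roll":[0,0,0,0],"fingers":[0,0,0,0]}'
python3 - <<'E'
from h import *
print(to_tool((0,0)))
E
```

```text
clock: 10.9
position: [0.5383, -0.3301, 0.0362]
ee_rot: [-0.002, 0.995, 0.104, 0.0]
contact_force: [-0.3, 6.4, 8.4]
width: 0.0181
gripper_force: 40.3
clock: 11.3
position: [0.5384, -0.3317, 0.0362]
ee_rot: [-0.002, 0.995, 0.104, -0.0]
contact_force: [-1.1, 6.0, 8.1]
width: 0.0186
gripper_force: 40.4
(array([-457.81, -436.28,   11.99]), array([ 538.43269347, -331.6925004 ,   36.24407116]))
```

```bash
python3 -m crank '{"translation":[[0,1,0],[0,1,0],[0,1,0],[0,0,0]],"roll":[0,0,0,0],"fingers":[0,0,0,0]}';python3 -m crank '{"translation":[[0,1,0],[0,1,0],[0,0,0]],"roll":[0,0,0],"fingers":[0,0,0]}'
```

```text
clock: 11.7
position: [0.5387, -0.3335, 0.0362]
ee_rot: [-0.003, 0.995, 0.104, -0.0]
contact_force: [-1.8, 8.4, 9.6]
width: 0.0186
gripper_force: 40.5
clock: 12.0
position: [0.5385, -0.3336, 0.0362]
ee_rot: [-0.005, 0.995, 0.104, -0.001]
contact_force: [-1.8, 13.2, 12.0]
width: 0.0184
gripper_force: 40.8
```

Contact is made, with the force rising and no further motion. I'll press more firmly, then look.

```bash
python3 -m crank '{"translation":[[0,1,0],[0,1,0],[0,1,0],[0,0,0],[0,0,0]],"roll":[0,0,0,0,0],"fingers":[0,0,0,0,0]}' 60
python3 - <<'E'
from h import *
im,ci=shoot("wrist","w7.png")
print(to_tool((0,0)),manip.get_state()["contact_force"])
cv2.imwrite("pics/w7c.png",cv2.resize(im[120:320,200:460],None,fx=3,fy=3,interpolation=cv2.INTER_CUBIC))
E
```

```text
clock: 12.5
position: [0.5382, -0.3338, 0.0363]
ee_rot: [-0.007, 0.995, 0.104, -0.002]
contact_force: [-3.3, 17.9, 15.0]
width: 0.0182
gripper_force: 58.7
(array([-457.42, -438.04,   11.95]), array([ 538.21882991, -333.81504707,   36.29141019])) [-2.03584647 18.35197466 14.90117054]
```

View pics/w7c.png

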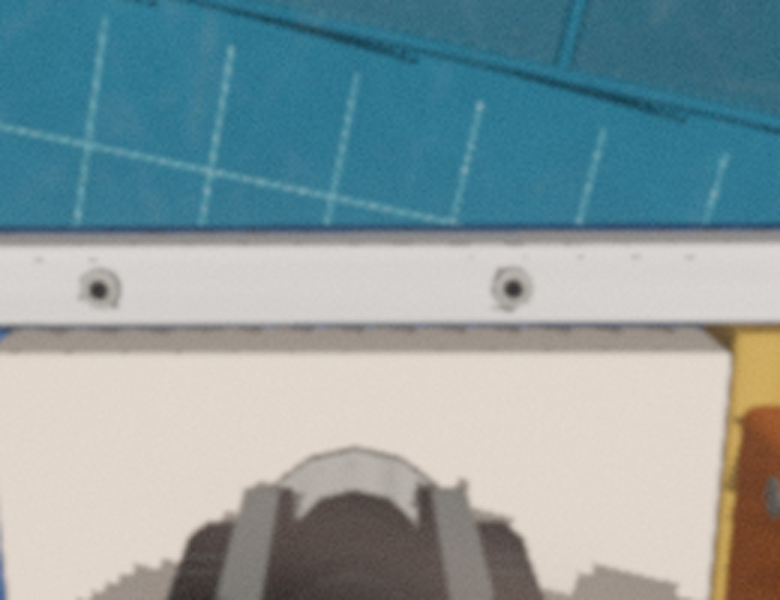

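The tile touches the brass spacer (seam at crop x≈730). I'll view the whole right end to check squareness.

```bash
python3 - <<'E'
import cv2
im=cv2.imread("pics/w7.png")
cv2.imwrite("pics/w7d.png",cv2.resize(im[215:365,400:540],None,fx=4,fy=4,interpolation=cv2.INTER_CUBIC))
E
```

```text
(no output)
```

View pics/w7d.png

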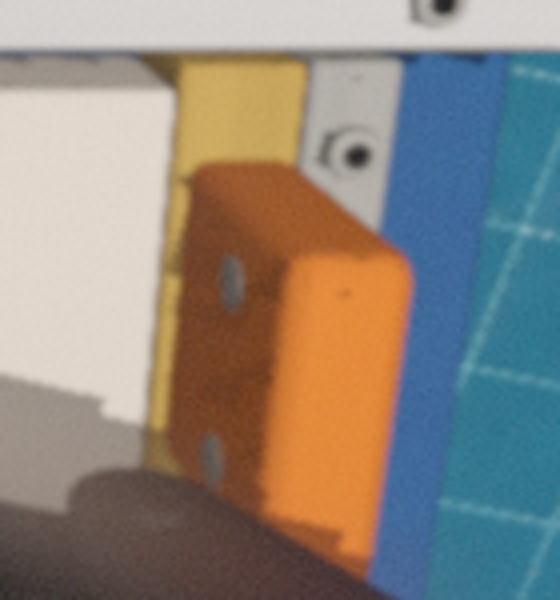

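```bash
python3 - <<'E'
from h import *
ci=camera_info("wrist")
def A(n,p,q,z):
    w=ray(ci,[(400+p[0]/4,215+p[1]/4),(400+q[0]/4,215+q[1]/4)],z)*1000;d=w[0]-w[1];a=np.radians(12)
    print(n,np.degrees(np.arctan2(d[1],d[0])).round(2),"y_jig",np.round(-np.sin(a)*w[:,0]+np.cos(a)*w[:,1],1))
A("tile R",(174,95),(152,400),.029)
A("stop L",(309,65),(300,160),.029)
A("stop R",(403,65),(382,240),.029)
A("bed R",(505,60),(440,500),.013)
im=cv2.imread("pics/w7.png")
# tile near-rail top edge and rail front edge directions
w=ray(ci,[(205,120+352/3),(440,120+351/3)],.029);d=w[0]-w[1];print("tile far",np.degrees(np.arctan2(-d[0],d[1])))
w=ray(ci,[(205,120+324/3),(455,120+324/3)],.025);d=w[0]-w[1];print("rail",np.degrees(np.arctan2(-d[0],d[1])))
E
```

```text
tile R 13.64 y_jig [-494. -495.]
stop L 13.86 y_jig [-508.  -508.4]
stop R 13.52 y_jig [-518.  -518.6]
bed R 13.11 y_jig [-538.1 -539.3]
tile far 12.329486376077831
rail 12.22253503838658
```

```bash
python3 -m crank '{"translation":[[0,1,0],[0,1,0],[0,0,0],[0,0,0],[0,0,0]],"roll":[0,0,0,0,0],"fingers":[0,0,0,0,0]}'
python3 -c "
from rig import manip
print(manip.get_state()['contact_force'],manip.sign_off())"
```

```text
clock: 13.05
position: [0.5382, -0.3339, 0.0363]
ee_rot: [-0.009, 0.995, 0.104, -0.002]
contact_force: [-3.1, 21.7, 17.7]
width: 0.0181
gripper_force: 59.2
the job is handed in; nothing more can be done
[-3.06347285 21.72268169 17.66812181] None
```

I slid the spacer into the wide gap, down on the bed with its end against the rail, and let go; the tile now squeezes it square against the thin stop, held there with about 22 N. The job was handed in at 13 s, and no verdict came back.

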